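# Slide a filter module home in its chassis lane

### The job

Push the big flat metal filter module down the lane between the two black guide rails of the open chassis until it is fully home against the black stop block at the lane's end, then move clear. It stands in front of the lane, perhaps askew or off centre, so nudge it into line as needed; neither the module nor the robot may touch either rail. Only push it along the chassis floor, never lift or tip it, and leave the other things where they are.

Things in the scene. Friction and masses are not known exactly. Their poses are not given: they have to be found in the camera images.
- chassis: open instrument chassis fixed to the table: grey plate 430 x 340 x 6 mm, rims 14 mm high on its long sides and far end. Own +x = direction of pushing, within 0.22 rad of world -y (the robot's right); origin at table height on the lane's centre line. Plate from x = -250 to 180 mm and y = -170 to 170 mm; 20 mm high steel blocks in both far corners
- mouth (a point): middle of the lane's mouth, where the rails begin, on the plate's surface (6 mm above the table): chassis x = -20 mm
- home (a point): where the module's origin lies when it is fully home: on the lane's centre line on the plate's surface, chassis x = +95 mm
- module: filter module: closed aluminium box with screwed steel lid, 100 long (own x) x 96 wide (y) x 45 mm high, 0.3 to 0.65 kg, loose on the plate in front of the lane; slides with ordinary friction. Origin mid-underside. At the start up to 0.2 rad askew of chassis x, up to 18 mm off the centre line, at chassis x = -140 to -100 mm. Centred and straight it has 9 mm of room to each rail
- rail_a: black plastic guide rail on the chassis +y side of the lane, 165 long x 8 thick x 18 mm high, on the plate (top 24 mm above the table), not to be touched. Origin mid-underside, own x along the lane. Inner face 57 mm from the centre line, outer face 65 mm; a foot 3 mm high reaches out to 80 mm
- rail_b: black plastic guide rail on the chassis -y side of the lane, 165 long x 8 thick x 18 mm high, on the plate (top 24 mm above the table), not to be touched. Origin mid-underside, own x along the lane. Inner face 57 mm from the centre line, outer face 65 mm; a foot 3 mm high reaches out to 80 mm
- stop: black block at the end of the lane, fixed to the chassis, 100 mm wide, 30 mm high, 20 mm thick, with three brass pins on top. Origin at the bottom middle of the face that the module meets
- adapter: brass coaxial adapter lying on the chassis outside rail_a, 42 x 20 x 20 mm, a bystander; origin at its underside
- attenuator: small steel attenuator block with a brass connector at each end, 79 x 30 x 22 mm, lying on the chassis outside rail_b, a bystander; origin at its underside
- spool: grey plastic wire spool standing on the table, 56 mm across, 42 mm high, a bystander; origin at its underside
- microphone: black hand microphone lying on the table, 100 x 55 x 30 mm, a bystander; origin at its underside
- mouse: grey computer mouse on the table, 100 x 58 x 34 mm, a bystander; origin at its underside
- screwdriver: black-handled screwdriver lying on the table, about 200 mm long, a bystander
- jar: small closed jar standing on the table, 52 mm across, 55 mm high, a bystander; origin at its underside
There are look-alikes about, which are no part of the job. Of the things shaped like the module, the aluminium one is meant.

How it is judged:
By the outcome, as a careful person would: the job done as asked, in the order asked, and still so for the second after the job is handed in, with the robot touching nothing.
It also fails if it takes over 64 s, if anything falls off the work surface, if the arm or the gripper's body presses on something with over 40 N, if the wrist force passes 120 N, or if a joint passes its speed limit or range.

### The arm

A 7-joint arm with a two-finger parallel gripper is mounted at the origin on the work surface. World frame = base frame: x ahead of the robot, y to its left, z up, the work surface at z = 0. Lengths are in m, angles in rad, forces in N, time in s.
With the tool pointing down it reaches from about 0.35 to 0.9 m from the base axis. Payload 8.1 kg.
Tool frame: the origin (TCP) lies at the very end of the fingers, on their centre line; the grasp point (between the pads) lies 19 mm behind it; z points along the fingers, x is the direction in which the jaws open and shut, and the axes are right-handed (so a half turn about z gives the same grasp; the last joint's range is limited). The gripper opens to 92 mm and grips with 3 to 60 N. Pads are 19 mm wide; open, the fingers measure 130 mm over their backs; the gripper's body (75 mm by 190 mm) begins 47 mm behind the grasp point.
Start: joints at [-0.103, 0.434, 0.025, 1.573, -0.012, 1.134, -0.075], TCP at [0.625, -0, 0.227] pointing down, gripper open.
Joint ranges: [-2.62, 2.62], [-0.44, 2.09], [-1.27, 1.32], [0.08, 2.57], [-1.32, 4.46], [0.12, 2], [-2.74, 2.74]. Speed limits (rad/s): [2.22, 2.22, 3.01, 3.01, 3.14, 3.14, 3.14].

### API

Orientations are given as a unit quaternion [x, y, z, w].
In Python, from bench import env gives the robot as it stands. The module is installed in compiled form; this text tells all that it offers.
- The arm moves only by the tool servo_tool, never from a script. Its argument "targets" is a list that holds one entry, the list of rows, each a list of 5 numbers: the shift along the tool's x, y, z in mm, then the turn about the tool's z in degrees, then the closure in counts, from 0 (fully open) to 255 (shut). In form: [[[dx, dy, dz, yaw, hand], ...]]. A call has 1 to 12 rows; each row is the pose to reach, as a shift and turn from the pose commanded when the call began, along the tool's axes at that moment; what a row does not reach only later rows make up. A row lasts 1/12 s, in which the tool goes at most 41.7 mm and 7.16 degrees, less where a joint would pass 70% of its speed; a pose out of reach is approached as far as the arm can. A call with a gripper value outside its range is refused whole. The fingers move at their own pace and stop on an object; the grip force is fixed at half the most. Time passes only in rows, so rows that repeat a pose let the fingers close. It gives the time, the measured TCP pose, the force and the opening at its end, in the units of the state.
- env.state(): the state, without advancing time (a new reading comes with each control period).
- env.camera(name): name is "scene" or "side" or "wrist"; returns the picture (400x640x3 uint8, red, green, blue); there is no depth.
- env.camera_info(name): a dict with "mtx" (3x3 intrinsics, pixels), "cam_to_world" (4x4, takes a point from camera to world coordinates). Camera axes: x right, y down, z forward; pixel columns grow to the right and rows downward; lengths in m; the calibration is good to about 2 mm. The wrist camera is an equidistant fisheye: a pixel r from the principal point sees the ray r / f radians off the axis. A picture is of the moment at which its call begins: read the wrist's pose just before it. camera_info takes no time and is no camera call; for the wrist camera it gives the pose at the moment of the call.
- env.job_done(): hands the job in, once; it reports no verdict.
The state is a dict: "time_s": time; "joint_pos": joint angles; "dq": joint speeds; "joint_efforts": joint torques, N m; "ee_pos": TCP position; "orientation": TCP orientation; "ft_force": force on the tool from outside, world axes, zero at the start; "wrist_torque": the same for the moment, N m; "opening": finger opening in m.
Only numpy, scipy, OpenCV 4.12 (cv2) and the standard library are available. Lean on these libraries where they do the work, as an engineer would, in place of code of your own. Each camera call takes 0.05 s, during which the arm holds its last target.

## Working session

There is one attempt and no reset: what is moved stays moved. The work goes in short steps, Python scripts to look and compute and a tool call to move; the robot and the scene stay as the last step left them, time stands still between calls to the robot, and variables do not carry over. Pictures are saved under pics/ and viewed, and the job is handed in when it is done.

Besides the shell and the picture viewer there is one more tool, called after "Request:" as a command line: name --argument value ..., lists and objects as JSON in quotes. servo_tool: Moves the arm, as the interface text tells. Its arguments: {"type":"object","properties":{"targets":{"type":"array","items":{"type":"array","items":{"type":"array","items":{"type":"number"}}}}},"required":["targets"]}

```bash
mkdir -p pics
python3 - <<'E'
from bench import env
import cv2
for n in ["scene","side","wrist"]:
    i=env.camera_info(n); im=env.camera(n)
    cv2.imwrite(f"pics/{n}0.png",im[:,:,::-1]); print(n,i["mtx"],i["cam_to_world"])
s=env.state(); print(s)
E
```

```text
scene [[408.38679962   0.         316.37245353]
 [  0.         408.38679962 197.34670315]
 [  0.           0.           1.        ]] [[-0.70328669  0.45716821 -0.54441259  1.26115372]
 [ 0.71060079  0.47452411 -0.51949339  0.64363533]
 [ 0.02084104 -0.7522128  -0.65859058  0.82789104]
 [ 0.          0.          0.          1.        ]]
side [[447.03087186   0.         314.11562439]
 [  0.         447.03087186 194.17048686]
 [  0.           0.           1.        ]] [[ 0.90002259 -0.31731864  0.29877788  0.19834288]
 [-0.43571317 -0.63832453  0.6345832  -0.85790637]
 [-0.01064783 -0.70132067 -0.7127664   0.97774821]
 [ 0.          0.          0.          1.        ]]
wrist [[309.70691629   0.         319.84015815]
 [  0.         309.70691629 201.39971885]
 [  0.           0.           1.        ]] [[ 9.99998488e-01  6.54302514e-05 -1.73771260e-03  6.25624625e-01]
 [-3.93148057e-04 -9.64911200e-01 -2.62576127e-01  7.10840627e-02]
 [-1.69391877e-03  2.62576413e-01 -9.64909715e-01  3.84599802e-01]
 [ 0.00000000e+00  0.00000000e+00  0.00000000e+00  1.00000000e+00]]
{'time_s': 0.15, 'joint_pos': array([-0.10259745,  0.43509133,  0.0249884 ,  1.57385809, -0.01161253,
        1.13404559, -0.07513382]), 'dq': array([ 0.00097789, -0.00061877, -0.00032113, -0.0011704 ,  0.00204927,
        0.00171916,  0.00088935]), 'joint_efforts': array([ 9.13879558e-04, -6.68263149e+01,  9.85680185e-01, -3.14695251e+01,
       -6.03506877e-02,  3.94195947e-02,  8.07748006e-05]), 'ee_pos': array([ 6.24607222e-01, -5.30898651e-05,  2.26119394e-01]), 'orientation': array([ 9.99999801e-01, -6.14795224e-05, -6.26178746e-04,  5.47645796e-05]), 'ft_force': array([-0.05770556, -0.17532349,  0.28379494]), 'wrist_torque': array([0.01156324, 0.03180179, 0.00584138]), 'opening': 0.09143370286077444}
```

View pics/scene0.png

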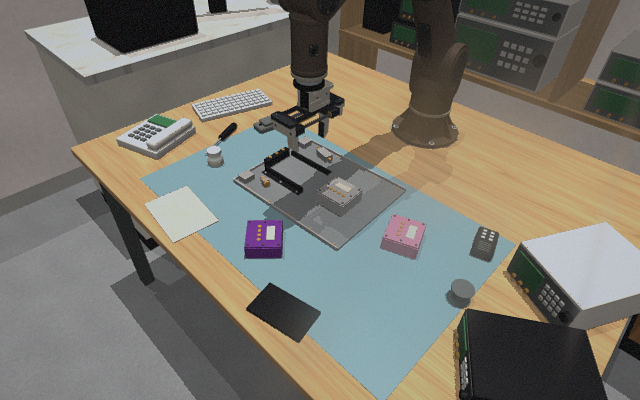

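View pics/side0.png

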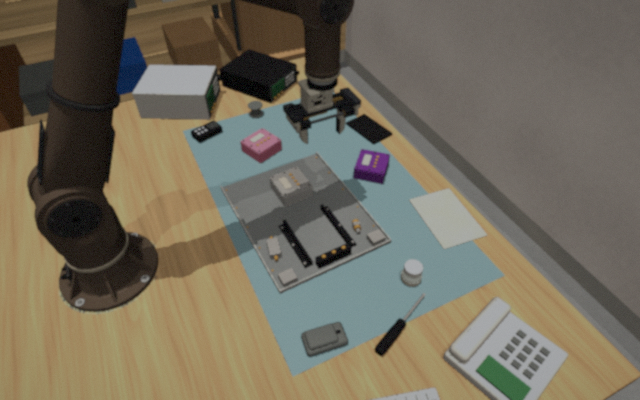

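View pics/wrist0.png

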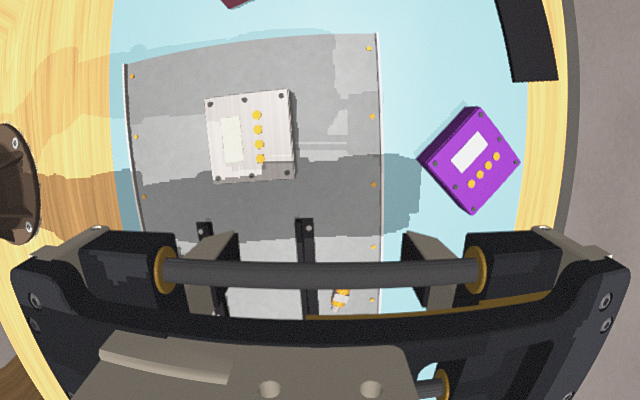

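The aluminium box is at scene (341,193), side (292,182) and wrist (250,135). The purple box (scene 265,238) and the pink one (403,235) are look-alikes. Only the bare-metal one stands on the chassis, in front of the lane. I'll confirm it in enlarged crops.

Run:
```python
import cv2,numpy as np
w=cv2.imread("pics/wrist0.png")
cv2.imwrite("pics/wcrop0.png",cv2.resize(w[20:240,110:400],None,fx=2.7,fy=2.7,interpolation=cv2.INTER_CUBIC))
w=cv2.imread("pics/side0.png")
cv2.imwrite("pics/scrop0.png",cv2.resize(w[145:295,215:395],None,fx=4,fy=4,interpolation=cv2.INTER_CUBIC))
w=cv2.imread("pics/scene0.png")
cv2.imwrite("pics/ccrop0.png",cv2.resize(w[125:255,225:415],None,fx=4,fy=4,interpolation=cv2.INTER_CUBIC))
```

```text
(no output)
```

View pics/wcrop0.png

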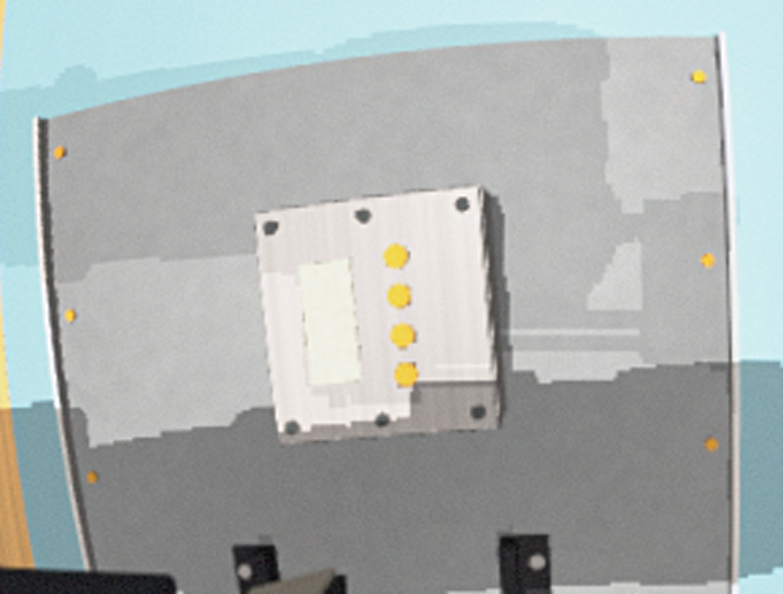

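View pics/scrop0.png

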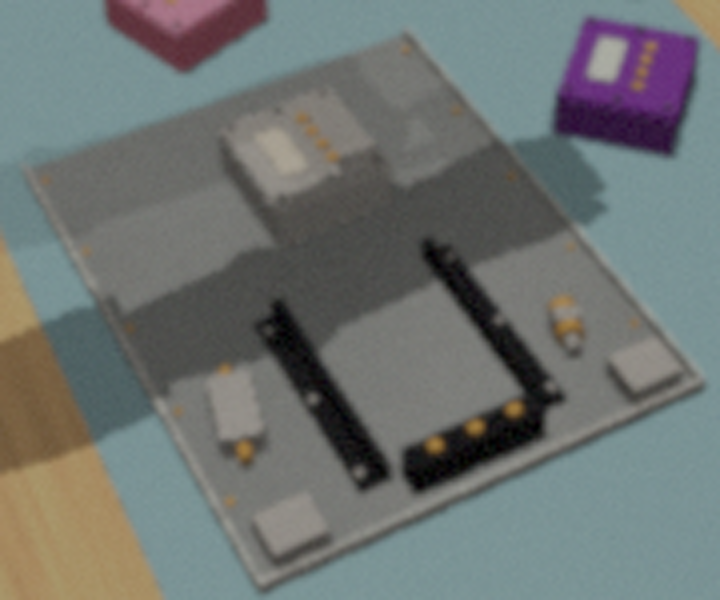

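View pics/ccrop0.png

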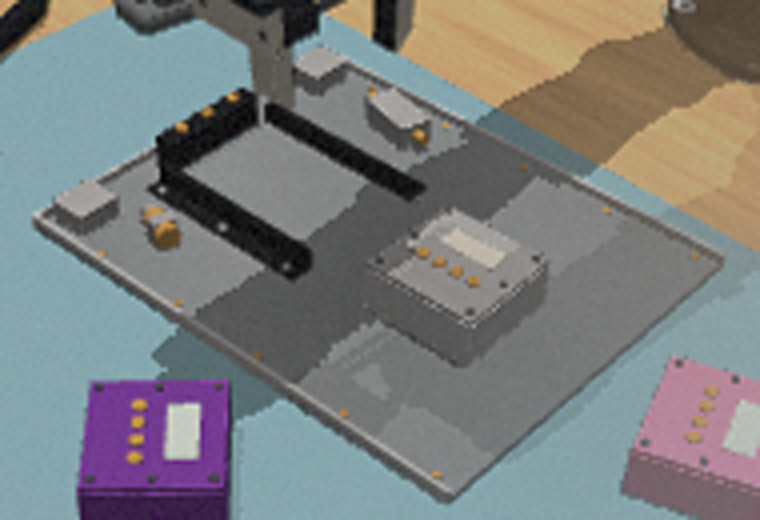

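Confirmed: the bare aluminium box, wrist corners about (204,98), (289,89), (295,178) and (214,183), stands ahead of the rails. Next I'll measure the chassis and module.

```bash
cat > h.py <<'E'
import numpy as np,cv2,json
def cast(info,fish,px,z):
    K=np.array(info["mtx"]);T=np.array(info["cam_to_world"]);out=[]
    for u,v in np.atleast_2d(px):
        x=(u-K[0,2])/K[0,0];y=(v-K[1,2])/K[1,1]
        if fish:
            r=np.hypot(x,y);d=np.array([np.sin(r)*x/r,np.sin(r)*y/r,np.cos(r)])
        else: d=np.array([x,y,1.])
        d=T[:3,:3]@d;o=T[:3,3];out.append(o+d*(z-o[2])/d[2])
    return np.array(out)
E
python3 - <<'E'
from bench import env
from h import *
np.set_printoptions(precision=4,suppress=True)
W=env.camera_info("wrist");S=env.camera_info("side");C=env.camera_info("scene")
wc=lambda p:np.array(p)/2.7+[110,20]-.3
sc=lambda p:np.array(p)/4+[215,145]-.4
cc=lambda p:np.array(p)/4+[225,125]-.4
print("mod top wrist",cast(W,1,wc([[256,213],[482,187],[496,428],[283,442]]),.051))
print("mod top scene",cast(C,0,cc([[368,264],[455,211],[548,262],[463,320]]),.051))
print("mod top side",cast(S,0,sc([[222,140],[328,92],[386,162],[280,210]]),.051))
print("plate near corners wrist",cast(W,1,wc([[36,119],[720,37]]),.006))
print("wrist railmouth tops",cast(W,1,wc([[235,548],[274,546],[501,537],[549,536]]),.024))
print("side plate near",cast(S,0,sc([[27,168],[408,37]]),.006))
print("side far corners z14",cast(S,0,sc([[262,586],[703,382]]),.010))
print("scene corners: near-a near-b far-a",cast(C,0,cc([[450,500],[722,262],[36,222],[322,48]]),.008))
print("side stop top front edge",cast(S,0,sc([[403,452],[528,395]]),.036))
print("scene stop top front? edge",cast(C,0,cc([[162,133],[243,92],[172,142],[256,98]]),.036))
print("scene railA inner top",cast(C,0,cc([[173,172],[312,250]]),.024),"railB",cast(C,0,cc([[265,108],[412,196],[278,104],[424,187]]),.024))
print("side rails", cast(S,0,sc([[262,318],[284,303],[388,468],[422,243],[442,238],[563,392]]),.024))
E
```

```text
mod top wrist [[0.4971 0.0986 0.051 ]
 [0.5916 0.1041 0.051 ]
 [0.5961 0.0067 0.051 ]
 [0.5046 0.0016 0.051 ]]
mod top scene [[0.597  0.0101 0.051 ]
 [0.5043 0.0121 0.051 ]
 [0.4994 0.1008 0.051 ]
 [0.5921 0.1    0.051 ]]
mod top side [[ 0.495   0.0815  0.051 ]
 [ 0.5885  0.095   0.051 ]
 [ 0.5953  0.0052  0.051 ]
 [ 0.5052 -0.0055  0.051 ]]
plate near corners wrist [[0.3514 0.1664 0.006 ]
 [0.6943 0.181  0.006 ]]
wrist railmouth tops [[ 0.4646 -0.0558  0.024 ]
 [ 0.4853 -0.0544  0.024 ]
 [ 0.5949 -0.049   0.024 ]
 [ 0.6167 -0.0484  0.024 ]]
side plate near [[0.3616 0.1655 0.006 ]
 [0.6956 0.1739 0.006 ]]
side far corners z14 [[ 0.3792 -0.265   0.01  ]
 [ 0.7146 -0.2493  0.01  ]]
scene corners: near-a near-b far-a [[ 0.6938  0.1838  0.008 ]
 [ 0.3586  0.1657  0.008 ]
 [ 0.7139 -0.2445  0.008 ]
 [ 0.3728 -0.2698  0.008 ]]
side stop top front edge [[ 0.4954 -0.2286  0.036 ]
 [ 0.5905 -0.2234  0.036 ]]
scene stop top front? edge [[ 0.5879 -0.2373  0.036 ]
 [ 0.4997 -0.2356  0.036 ]
 [ 0.59   -0.222   0.036 ]
 [ 0.4978 -0.2214  0.036 ]]
scene railA inner top [[ 0.6059 -0.203   0.024 ]
 [ 0.5931 -0.0535  0.024 ]] railB [[ 0.4907 -0.2181  0.024 ]
 [ 0.4886 -0.0468  0.024 ]
 [ 0.4786 -0.2148  0.024 ]
 [ 0.473  -0.0482  0.024 ]]
side rails [[ 0.4611 -0.0724  0.024 ]
 [ 0.4805 -0.0665  0.024 ]
 [ 0.4848 -0.2278  0.024 ]
 [ 0.5938 -0.0578  0.024 ]
 [ 0.6092 -0.0598  0.024 ]
 [ 0.6179 -0.2236  0.024 ]]
```

Request:
servo_tool --targets '[[[-30,40,-15,0,0],[-60,80,-30,0,0],[-80,120,-45,0,0],[-90,150,-60,0,0],[-90,150,-60,0,0],[-90,150,-60,0,0],[-90,150,-60,0,0]]]'

```text
time_s: 0.73
ee_pos: [0.5347, -0.1512, 0.2872]
orientation: [1.0, -0.001, 0.0, 0.0]
ft_force: [0.1, 0.2, -0.2]
opening: 0.0918
```

Run:
```python
from bench import env
import cv2,json
W=env.camera_info("wrist");w=env.camera("wrist")[:,:,::-1]
json.dump({k:W[k].tolist() for k in("mtx","cam_to_world")},open("w1.json","w"))
cv2.imwrite("pics/w1raw.png",w)
cv2.imwrite("pics/w1.png",cv2.resize(w[0:300,120:520],None,fx=2,fy=2,interpolation=cv2.INTER_CUBIC))
```

```text
(no output)
```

View pics/w1.png

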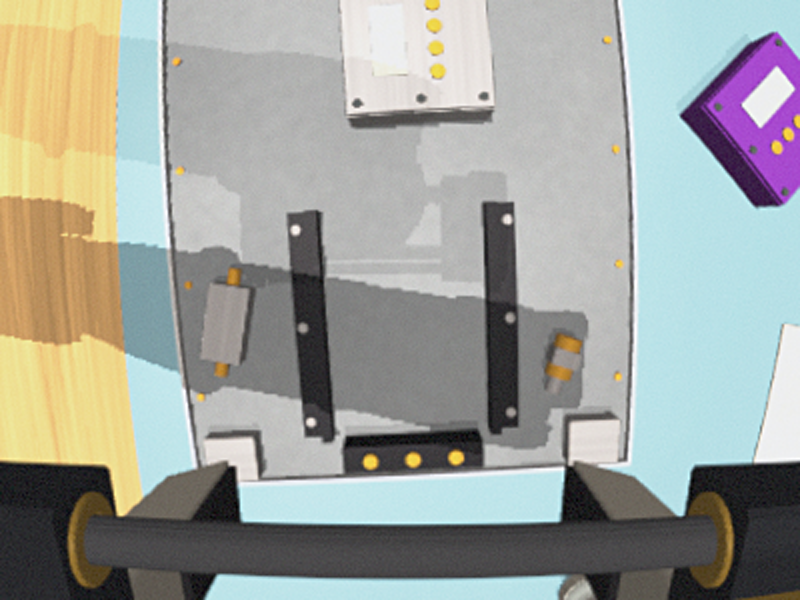

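This view is clear. Both rails show, with inner edges at about (321,211)–(334,437) and (484,204)–(488,430). The stop's front is at row 436 and the module's front edge at row 115.

Run:
```python
from h import *
np.set_printoptions(precision=4,suppress=True)
W=json.load(open("w1.json"))
im=cv2.imread("pics/w1raw.png").max(2).astype(float)
print(np.array(W["cam_to_world"])[:3,3])
# sub-pixel dark edges along rows
B=[];A=[]
for r in range(112,212,6):
    row=im[r]
    # rail b: between cols 262..292 ; a: 355..385
    b0=int(260+(r-105)*0.03); dark=np.where(row[b0:b0+36]<55)[0]+b0
    d2=np.where(row[355:382]<55)[0]+355
    if len(dark) and len(d2): B.append([dark.max()+.5,r]);A.append([d2.min()-.5,r])
b=cast(W,1,B,.006);a=cast(W,1,A,.006)
print(np.array(B)[::4],np.array(A)[::4])
for n,p in(("b",b),("a",a)):
    f=np.polyfit(p[:,1],p[:,0],1);print(n,f,np.polyval(f,[-.056,-.13,-.2]),np.std(p[:,0]-np.polyval(f,p[:,1])))
fb=np.polyfit(b[:,1],b[:,0],1);fa=np.polyfit(a[:,1],a[:,0],1)
print("mid",(fa+fb)/2,"gap",np.diff([np.polyval(fb,-.13),np.polyval(fa,-.13)]))
pc=lambda p:np.array(p)/2+[120,0]-.25
print("stop bottom front",cast(W,1,pc([[345,437],[480,431]]),.006))
print("mouth ends bottom",cast(W,1,pc([[305,211],[498,203]]),.024))
print("rims outer top(z14/20)",cast(W,1,pc([[160,62],[192,440],[622,38],[629,440]]),.014))
print("module front top edge",cast(W,1,pc([[349,118],[493,110]]),.051),"front bottom",cast(W,1,pc([[350,125],[493,117]]),.006))
```

```text
[ 0.5356 -0.08    0.4457]
[[279.5 112. ]
 [281.5 136. ]
 [283.5 166. ]
 [284.5 190. ]] [[361.5 112. ]
 [362.5 136. ]
 [363.5 166. ]
 [363.5 190. ]]
b [-0.0417  0.4765] [0.4788 0.4819 0.4848] 0.0004562233164735455
a [-0.044   0.5916] [0.5941 0.5974 0.6004] 0.00043328060318276434
mid [-0.0428  0.5341] gap [0.1154]
stop bottom front [[ 0.4941 -0.2258  0.006 ]
 [ 0.5953 -0.2214  0.006 ]]
mouth ends bottom [[ 0.4716 -0.0599  0.024 ]
 [ 0.602  -0.0548  0.024 ]]
rims outer top(z14/20) [[ 0.3618  0.0601  0.014 ]
 [ 0.3763 -0.2261  0.014 ]
 [ 0.6972  0.0764  0.014 ]
 [ 0.7119 -0.2275  0.014 ]]
module front top edge [[ 0.5039 -0.0016  0.051 ]
 [ 0.5948  0.0044  0.051 ]] front bottom [[0.501  0.0021 0.006 ]
 [0.6015 0.0088 0.006 ]]
```

Request:
servo_tool --targets '[[[20,-35,0,-1,255],[40,-70,0,-2,255],[60,-105,20,-2.45,255],[80,-140,40,-2.45,255],[95,-175,60,-2.45,255],[105,-206,90,-2.45,255],[105,-206,125,-2.45,255],[105,-206,160,-2.45,255],[105,-206,195,-2.45,255],[105,-206,230,-2.45,255],[105,-206,230,-2.45,255],[105,-206,230,-2.45,255]]]'

```text
time_s: 1.78
ee_pos: [0.6381, 0.0576, 0.0547]
orientation: [1.0, 0.022, -0.003, -0.0]
ft_force: [0.3, 0.2, 0.1]
opening: 0.0168
```

Run:
```python
from bench import env
import cv2,json
W=env.camera_info("wrist");w=env.camera("wrist")[:,:,::-1]
cv2.imwrite("pics/w2.png",w)
s=env.camera("scene")[:,:,::-1]
cv2.imwrite("pics/s2.png",cv2.resize(s[90:260,230:430],None,fx=3.5,fy=3.5,interpolation=cv2.INTER_CUBIC))
print(env.state()["ee_pos"],env.state()["opening"])
```

```text
[0.6411706  0.05714921 0.05844827] 0.00857627702953867
```

View pics/w2.png

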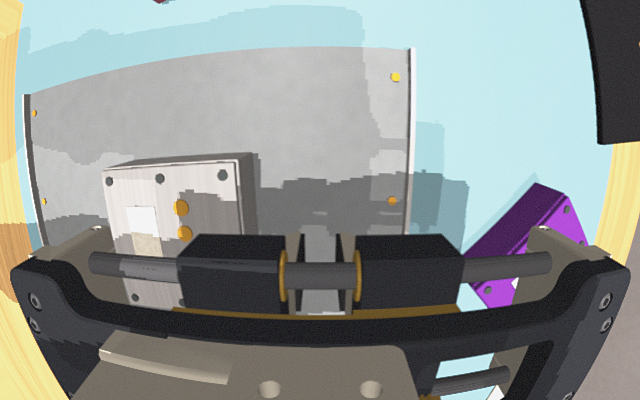

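View pics/s2.png

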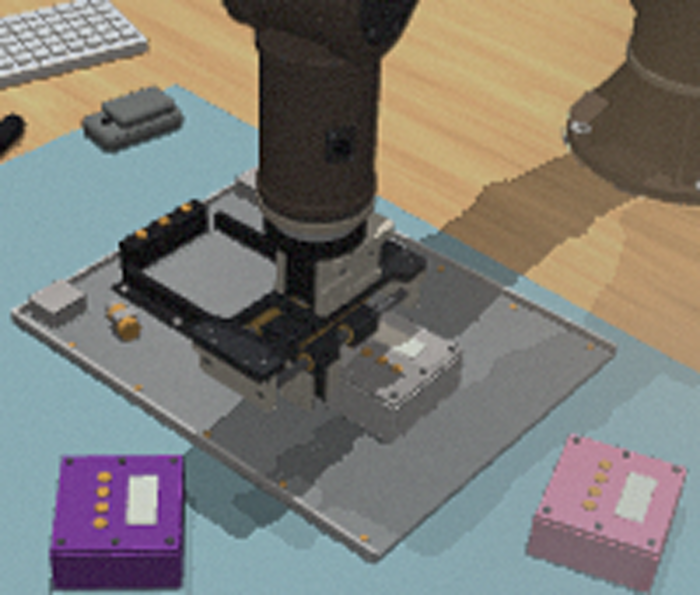

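The closed fingers stand beside the module's +x face, between module and rim. I'll lower them and creep in until they touch.

Request:
servo_tool --targets '[[[0,0,20,0,255],[0,0,38,0,255],[-5,0,38,0,255],[-10,0,38,0,255],[-14,0,38,0,255],[-18,0,38,0,255],[-21,0,38,0,255],[-21,0,38,0,255],[-21,0,38,0,255]]]'

```text
time_s: 2.63
ee_pos: [0.6192, 0.0551, 0.0194]
orientation: [1.0, 0.021, 0.0, -0.0]
ft_force: [0.7, 0.4, 0.2]
opening: 0.0002
```

Request:
servo_tool --targets '[[[-2,0,0,0,255],[-3,0,0,0,255],[-4,0,0,0,255],[-5,0,0,0,255],[-6,0,0,0,255],[-7,0,0,0,255],[-8,0,0,0,255],[-8,0,0,0,255]]]'

```text
time_s: 3.3
ee_pos: [0.6113, 0.0547, 0.0188]
orientation: [1.0, 0.021, 0.0, 0.0]
ft_force: [1.2, -0.1, -0.3]
opening: 0.0003
```

Request:
servo_tool --targets '[[[-2,0,0,0,255],[-3,0,0,0,255],[-4,0,0,0,255],[-5,0,0,0,255],[-6,0,0,0,255],[-7,0,0,0,255],[-8,0,0,0,255],[-8,0,0,0,255]]]'

```text
time_s: 3.97
ee_pos: [0.6029, 0.0544, 0.0188]
orientation: [1.0, 0.021, 0.0, -0.0]
ft_force: [1.3, -0.7, 0.3]
opening: 0.0001
```

Run:
```python
from bench import env
import cv2,json
W=env.camera_info("wrist");w=env.camera("wrist")[:,:,::-1]
json.dump({k:W[k].tolist() for k in("mtx","cam_to_world")},open("w3.json","w"))
cv2.imwrite("pics/w3.png",w)
```

```text
(no output)
```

View pics/w3.png

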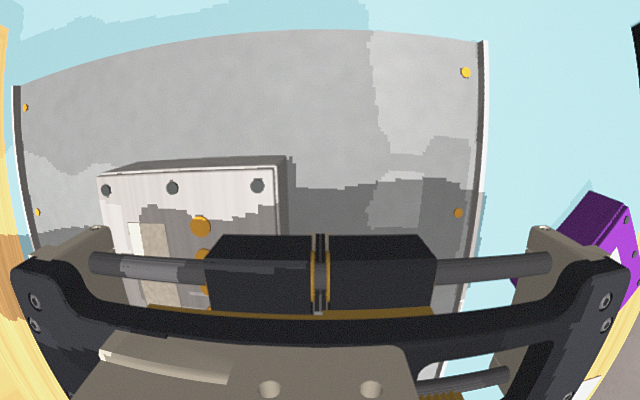

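Run:
```python
from h import *
np.set_printoptions(precision=4,suppress=True)
W=json.load(open("w3.json"))
print(cast(W,1,[[97,176],[274,167],[278,230]],.051))
```

```text
[[0.4896 0.0996 0.051 ]
 [0.5825 0.1051 0.051 ]
 [0.5844 0.0774 0.051 ]]
```

Rear corners have shifted about −8 mm in x with the yaw unchanged. About 7 mm remain.

Request:
servo_tool --targets '[[[-2,0,0,0,255],[-3,0,0,0,255],[-4,0,0,0,255],[-5,0,0,0,255],[-6,0,0,0,255],[-7,0,0,0,255],[-7,0,0,0,255]]]'

```text
time_s: 4.6
ee_pos: [0.5958, 0.0541, 0.0188]
orientation: [1.0, 0.021, -0.0, 0.0]
ft_force: [2.0, 0.6, 0.5]
opening: 0.0005
```

Request:
servo_tool --targets '[[[5,0,0,0,255],[15,0,0,0,255],[30,0,-20,0,255],[40,0,-60,0,140],[30,-30,-100,0,110],[10,-60,-130,0,110],[-20,-60,-160,0,110],[-40,-60,-180,0,110],[-60,-60,-180,0,110],[-67,-60,-180,0,110],[-67,-60,-180,0,110],[-67,-60,-180,0,110]]]'

```text
time_s: 5.6
ee_pos: [0.5266, 0.1109, 0.1982]
orientation: [1.0, 0.021, -0.0, 0.0]
ft_force: [0.3, -0.0, 0.0]
opening: 0.0515
```

Run:
```python
from bench import env
import cv2,json
W=env.camera_info("wrist");w=env.camera("wrist")[:,:,::-1]
json.dump({k:W[k].tolist() for k in("mtx","cam_to_world")},open("w4.json","w"))
cv2.imwrite("pics/w4.png",w)
s=env.camera("scene")[:,:,::-1]
cv2.imwrite("pics/s4.png",cv2.resize(s[90:260,230:430],None,fx=3.5,fy=3.5,interpolation=cv2.INTER_CUBIC))
print(env.state()["ee_pos"],env.state()["opening"])
```

```text
[0.52722709 0.11077076 0.19782823] 0.051599017803506474
```

View pics/w4.png

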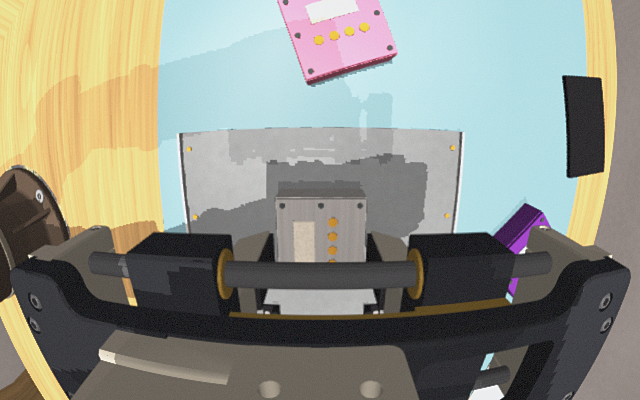

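View pics/s4.png

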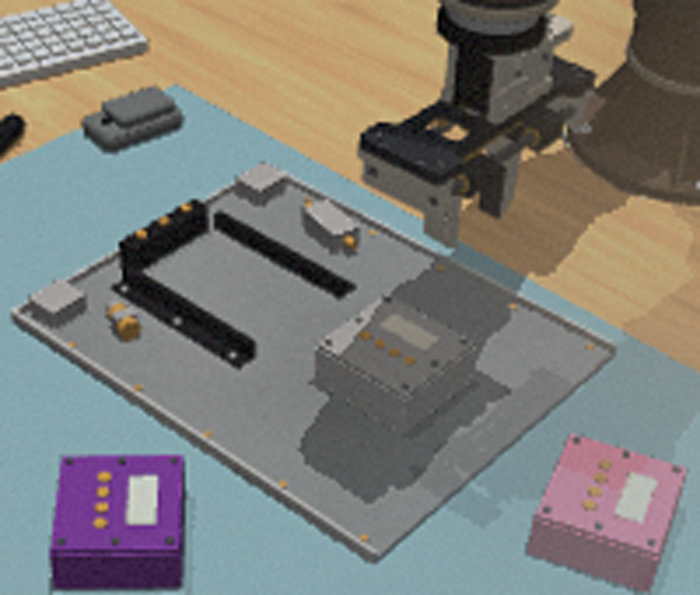

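Run:
```python
from h import *
np.set_printoptions(precision=4,suppress=True)
W=json.load(open("w4.json"))
im=cv2.imread("pics/w4.png");cv2.imwrite("pics/w4c.png",cv2.resize(im[175:260,255:385],None,fx=6,fy=6,interpolation=cv2.INTER_CUBIC))
print(cast(W,1,[[276,200],[366,197]],.051))
```

```text
[[0.4826 0.0983 0.051 ]
 [0.5749 0.1054 0.051 ]]
```

View pics/w4c.png

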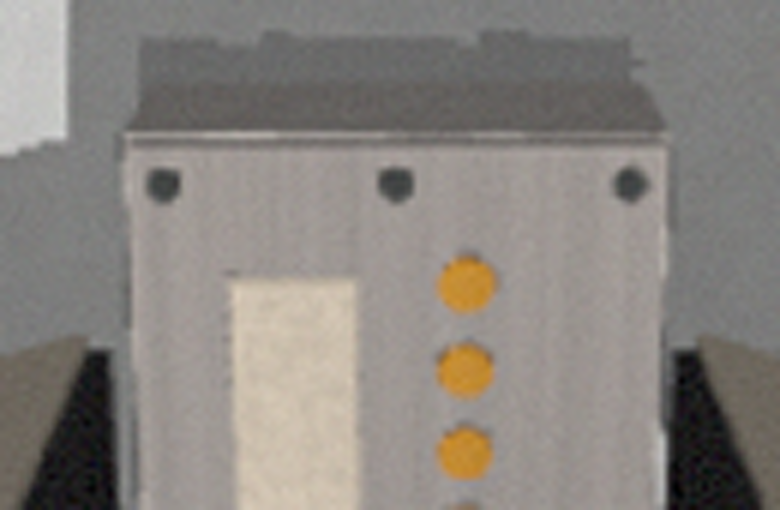

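Run:
```python
from h import *
np.set_printoptions(precision=4,suppress=True)
W=json.load(open("w4.json"))
p=cast(W,1,[[275.6,196.8],[365.6,196.8],[277,240],[365.5,240]],.051);print(p)
m=(p[0]+p[1])/2;u=np.array([.0428,-1])/np.hypot(.0428,1);c=m[:2]+u*.05
print(c,"lat off",(c[0]-(.5341-.0428*c[1])), "yaw",np.arctan2(p[1,1]-p[0,1],p[1,0]-p[0,0]))
m=(p[2]+p[3])/2;print("lat at row240",m[0]-(.5341-.0428*m[1]))
```

```text
[[0.4822 0.1017 0.051 ]
 [0.5744 0.1056 0.051 ]
 [0.4836 0.054  0.051 ]
 [0.5785 0.058  0.051 ]]
[0.5304 0.0537] lat off -0.001367494588753404 yaw 0.04251215456674484
lat at row240 -0.0006544721694152766
```

Request:
servo_tool --targets '[[[1,-20,0,0,110],[1.5,-32,20,0,110],[1.5,-32,55,0,110],[1.5,-32,90,0,110],[1.5,-32,125,0,110],[1.5,-32,155,0,110],[1.5,-32,170,0,110],[1.5,-32,178,0,110],[1.5,-32,178,0,110],[1.5,-32,178,0,110]]]'

```text
time_s: 6.53
ee_pos: [0.5272, 0.1431, 0.0205]
orientation: [1.0, 0.021, -0.0, 0.0]
ft_force: [-0.0, 0.6, 0.1]
opening: 0.0524
```

Request:
servo_tool --targets '[[[0,5,0,0,110],[0,10,0,0,110],[0,15,0,0,110],[0,20,0,0,110],[0,24,0,0,110],[0,28,0,0,110],[0,32,0,0,110],[0,36,0,0,110],[0,40,0,0,110],[0,44,0,0,110],[0,48,0,0,110],[0,50,0,0,110]]]'

```text
time_s: 7.53
ee_pos: [0.5291, 0.0929, 0.0209]
orientation: [1.0, 0.021, 0.0, -0.0]
ft_force: [-0.3, 5.3, 3.0]
opening: 0.0516
```

Run:
```python
from bench import env
import cv2,json
print(env.state()["ee_pos"],env.state()["ft_force"])
for n,(a,b,c,d) in {"scene":(90,260,230,430),"side":(145,295,205,395)}.items():
    s=env.camera(n)[:,:,::-1];cv2.imwrite(f"pics/{n}5raw.png",s)
    cv2.imwrite(f"pics/{n}5.png",cv2.resize(s[a:b,c:d],None,fx=3.5,fy=3.5,interpolation=cv2.INTER_CUBIC))
```

```text
[0.52906331 0.09288456 0.02086807] [-0.25763766  5.27943289  2.96103883]
```

View pics/scene5.png

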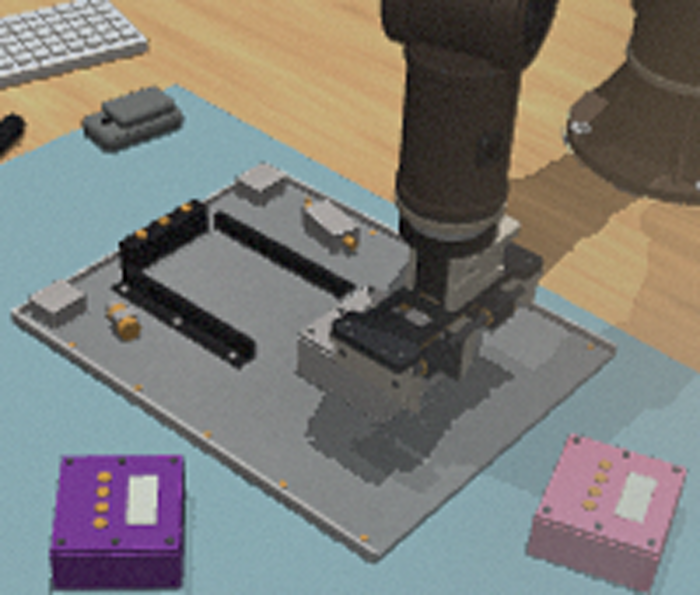

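View pics/side5.png

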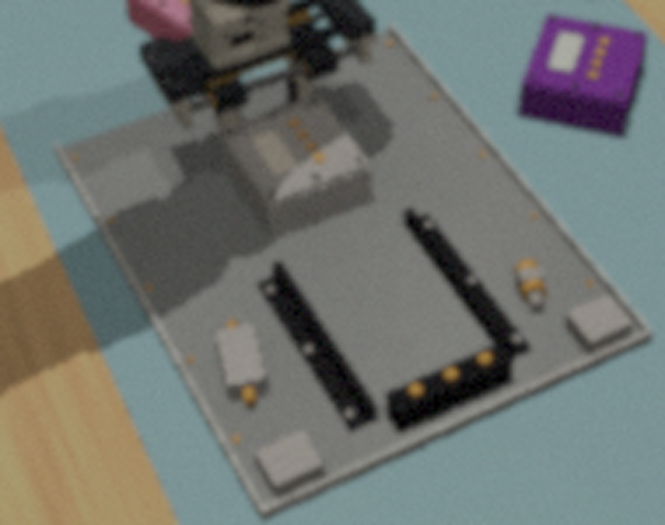

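Pushing straight with about 5 N, and the module is still short of the mouth. I'll push on to just before the mouth and check the gaps.

Request:
servo_tool --targets '[[[0,4,0,0,110],[0,8,0,0,110],[0,12,0,0,110],[0,16,0,0,110],[0,20,0,0,110],[0,24,0,0,110],[0,28,0,0,110],[0,30,0,0,110],[0,30,0,0,110]]]'

```text
time_s: 8.38
ee_pos: [0.53, 0.0621, 0.0206]
orientation: [1.0, 0.021, -0.0, 0.0]
ft_force: [-0.9, -0.7, 0.3]
opening: 0.0524
```

Run:
```python
from bench import env
from h import *
s=env.state();print(s["ee_pos"],s["ft_force"])
for n,(a,b,c,d) in {"scene":(130,220,250,380),"side":(165,275,255,385)}.items():
    s=env.camera(n)[:,:,::-1];cv2.imwrite(f"pics/{n}6raw.png",s)
    cv2.imwrite(f"pics/{n}6.png",cv2.resize(s[a:b,c:d],None,fx=5,fy=5,interpolation=cv2.INTER_CUBIC))
```

```text
[0.52998307 0.06205456 0.02060921] [-0.90919131 -0.72065581  0.3012266 ]
```

View pics/side6.png

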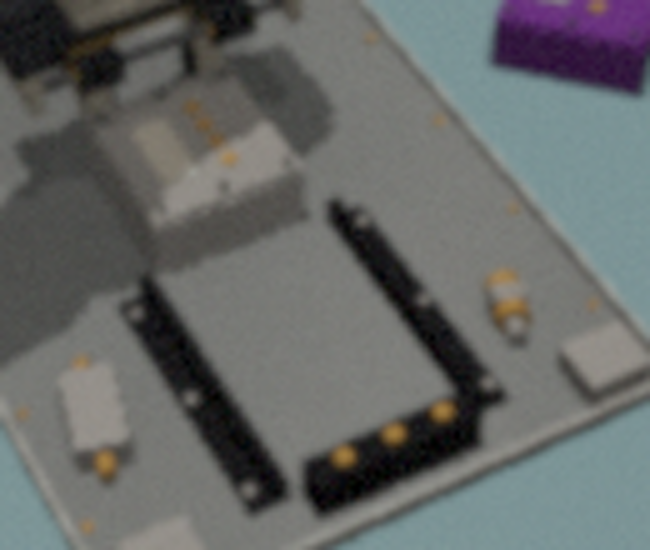

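View pics/scene6.png

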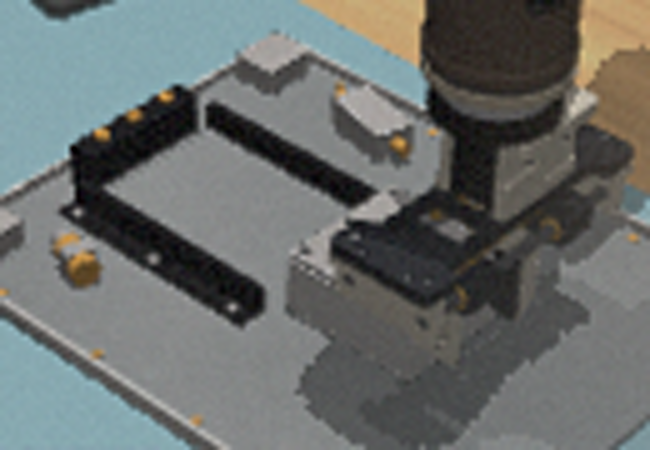

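Run:
```python
from bench import env
from h import *
np.set_printoptions(precision=4,suppress=True)
S=env.camera_info("side")
sc=lambda p:np.array(p)/5+[255,165]-.4
lat=lambda p:(p[:,0]-(.5341-.0428*p[:,1]))*1000
for n,px,z in(("mod front bottom",[[157,273],[308,213]],.006),("mod front top",[[150,222],[293,160]],.051),("rail b inner top",[[150,277],[284,487]],.024),("rail a inner top",[[343,200],[497,388]],.024),("rail a inner bottom",[[330,215]],.006)):
    p=cast(S,0,sc(px),z);print(n,p[:,:2].tolist(),lat(p))
```

```text
mod front bottom [[0.48856842293345976, -0.04797375862345821], [0.5876023375068842, -0.044274644639601624]] [-47.5849  51.6074]
mod front top [[0.4867372232572551, -0.048559778349906324], [0.580148593474165, -0.040509281768818406]] [-49.4411  44.3148]
rail b inner top [[0.4784383250960455, -0.06398524705603936], [0.4838012611393321, -0.22871351550750751]] [-58.4002 -60.0877]
rail a inner top [[0.6032842595388594, -0.05912938932260847], [0.6153279357789057, -0.22076698208513046]] [66.6535 71.7791]
rail a inner bottom [[0.5985662722802598, -0.051520427075942066]] [62.2612]
```

Request:
servo_tool --targets '[[[0,5,0,0,110],[0,11,0,0,110],[0.5,17,0,0,110],[0.5,23,0,0,110],[0.5,29,0,0,110],[1,35,0,0,110],[1,41,0,0,110],[1,47,0,0,110],[1,53,0,0,110],[1,57,0,0,110],[1,60,0,0,110],[1,60,0,0,110]]]'

```text
time_s: 9.48
ee_pos: [0.5337, 0.0023, 0.0208]
orientation: [1.0, 0.021, 0.0, 0.0]
ft_force: [-0.2, 0.7, 0.3]
opening: 0.0521
```

Run:
```python
from bench import env
from h import *
s=env.state();print(s["ee_pos"],s["ft_force"])
W=env.camera_info("wrist")
w=env.camera("wrist")[:,:,::-1];cv2.imwrite("pics/w7.png",w)
for n,(a,b,c,d) in {"scene":(130,220,250,380),"side":(165,275,255,385)}.items():
    s=env.camera(n)[:,:,::-1];cv2.imwrite(f"pics/{n}7raw.png",s)
    cv2.imwrite(f"pics/{n}7.png",cv2.resize(s[a:b,c:d],None,fx=5,fy=5,interpolation=cv2.INTER_CUBIC))
```

```text
[0.53369846 0.00233935 0.02075567] [-0.22723417  0.68148618  0.34558019]
```

View pics/side7.png

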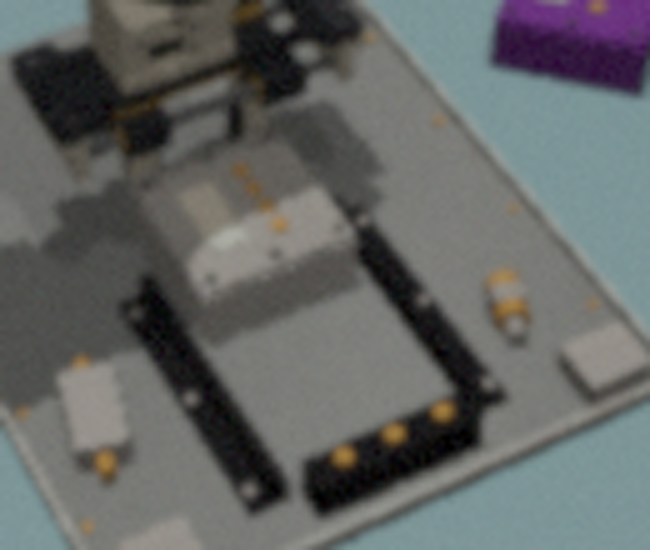

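View pics/scene7.png

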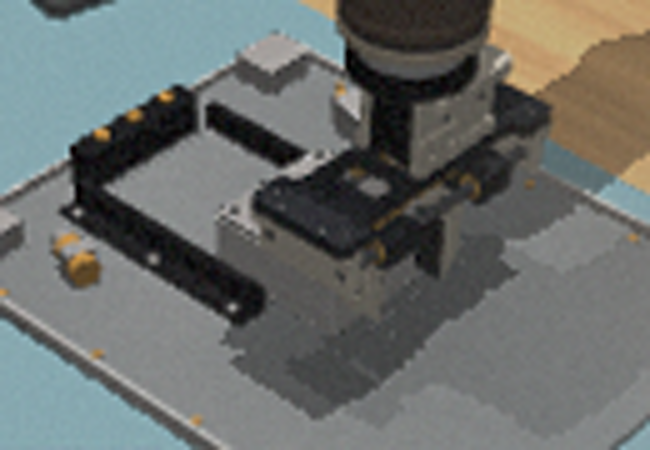

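Run:
```python
from bench import env
from h import *
np.set_printoptions(precision=4,suppress=True)
S=env.camera_info("side");W=env.camera_info("wrist")
sc=lambda p:np.array(p)/5+[255,165]-.4
lat=lambda p:(p[:,0]-(.5341-.0428*p[:,1]))*1000
for n,px,z in(("mod front bottom",[[208,348],[362,283]],.006),("mod front top",[[203,303],[358,233]],.051),("rail a inner bottom",[[372,278]],.006)):
    p=cast(S,0,sc(px),z);print(n,p[:,:2].tolist(),lat(p))
im=cv2.imread("pics/w7.png");cv2.imwrite("pics/w7c.png",cv2.resize(im[150:350,220:420],None,fx=3,fy=3,interpolation=cv2.INTER_CUBIC))
```

```text
mod front bottom [[0.4920630468994974, -0.11213148006124718], [0.5913390570508246, -0.10745980458584503]] [-46.8362  52.6398]
mod front top [[0.48899561932118657, -0.1166110090583069], [0.5879728121676564, -0.10815033241269245]] [-50.0953  49.244 ]
rail a inner bottom [[0.5982366869588016, -0.10661775496858483]] [59.5734]
```

View pics/w7c.png

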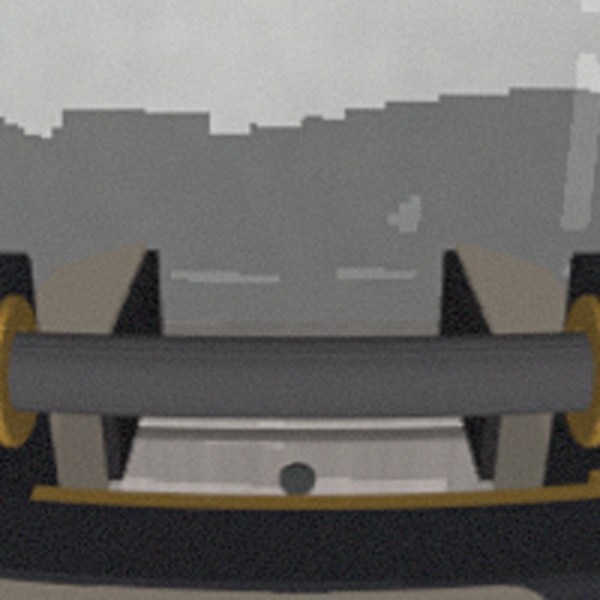

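The module is centred to within about 2 mm, straight, and the front is well inside the rails. Continuing.

Request:
servo_tool --targets '[[[0,5,0,0,110],[0,12,0,0,110],[0,19,0,0,110],[0,26,0,0,110],[0,33,0,0,110],[0,40,0,0,110],[0,47,0,0,110],[0,54,0,0,110],[0,61,0,0,110],[0,66,0,0,110],[0,70,0,0,110],[0,70,0,0,110]]]'

```text
time_s: 10.63
ee_pos: [0.5367, -0.0679, 0.0208]
orientation: [1.0, 0.021, 0.0, 0.0]
ft_force: [-0.5, -0.2, -0.3]
opening: 0.052
```

Run:
```python
from bench import env
from h import *
s=env.state();print(s["ee_pos"],s["ft_force"])
s=env.camera("side")[:,:,::-1];cv2.imwrite("pics/side8.png",cv2.resize(s[165:275,255:385],None,fx=5,fy=5,interpolation=cv2.INTER_CUBIC))
```

```text
[ 0.53668072 -0.06793462  0.02075229] [-0.52719915 -0.21460429 -0.28270097]
```

View pics/side8.png

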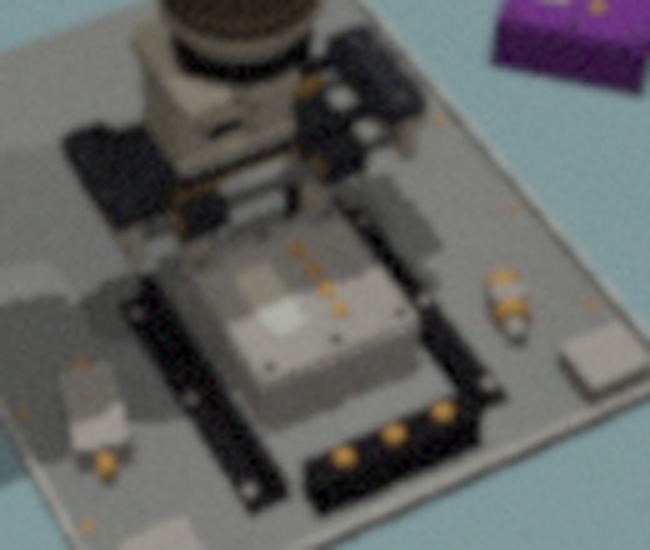

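Request:
servo_tool --targets '[[[0,4,0,0,110],[0,8,0,0,110],[0,12,0,0,110],[0,16,0,0,110],[0,20,0,0,110],[0,24,0,0,110],[0,28,0,0,110],[0,32,0,0,110],[0,35,0,0,110],[0,37,0,0,110],[0,39,0,0,110],[0,41,0,0,110]]]'

```text
time_s: 11.68
ee_pos: [0.5384, -0.1076, 0.0207]
orientation: [1.0, 0.021, -0.0, -0.0]
ft_force: [0.3, 2.1, -1.8]
opening: 0.0525
```

Request:
servo_tool --targets '[[[0,1,0,0,110],[0,2,0,0,110],[0,3,0,0,110],[0,3,0,0,110]]]'

```text
time_s: 12.02
ee_pos: [0.5386, -0.1107, 0.0208]
orientation: [1.0, 0.021, 0.0, 0.0]
ft_force: [-0.5, 2.0, -0.4]
opening: 0.0525
```

Request:
servo_tool --targets '[[[0,1,0,0,110],[0,2,0,0,110],[0,3,0,0,110],[0,3,0,0,110]]]'

```text
time_s: 12.35
ee_pos: [0.5383, -0.111, 0.0208]
orientation: [1.0, 0.022, -0.0, -0.001]
ft_force: [-2.5, 9.3, 2.2]
opening: 0.0521
```

Request:
servo_tool --targets '[[[0,1,0,0,110],[0,2,0,0,110],[0,2,0,0,110]]]'

```text
time_s: 12.6
ee_pos: [0.5382, -0.1111, 0.0208]
orientation: [1.0, 0.023, -0.001, -0.002]
ft_force: [-4.4, 14.2, 5.0]
opening: 0.0519
```

Run:
```python
from bench import env
from h import *
s=env.state();print(s["ee_pos"],s["ft_force"])
s=env.camera("side")[:,:,::-1];cv2.imwrite("pics/side9.png",cv2.resize(s[165:275,255:385],None,fx=5,fy=5,interpolation=cv2.INTER_CUBIC))
```

```text
[ 0.53816471 -0.11109455  0.0207907 ] [-4.43148686 14.20469186  5.04873697]
```

View pics/side9.png

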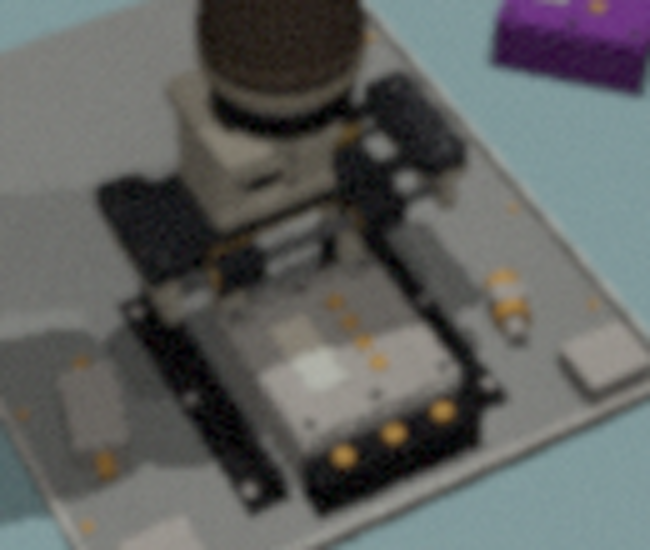

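The module is against the stop: force rose from 2 to 14 N with no further travel. Backing straight out, then up and clear.

Request:
servo_tool --targets '[[[0,-3,0,0,110],[0,-7,0,0,110],[0,-14,0,0,110],[0,-22,0,0,110],[0,-30,0,0,110],[0,-32,-30,0,110],[0,-40,-70,0,110],[0,-60,-110,0,110],[0,-75,-150,0,110],[0,-75,-190,0,110],[0,-75,-220,0,110],[0,-75,-220,0,110]]]'

```text
time_s: 13.65
ee_pos: [0.5389, -0.0394, 0.2479]
orientation: [1.0, 0.022, 0.006, 0.0]
ft_force: [0.8, 0.0, 0.2]
opening: 0.0525
```

Run:
```python
from bench import env
from h import *
s=env.state();print(s["ee_pos"],s["ft_force"])
W=env.camera_info("wrist");w=env.camera("wrist")[:,:,::-1];cv2.imwrite("pics/w10.png",w)
json.dump({k:W[k].tolist() for k in("mtx","cam_to_world")},open("w10.json","w"))
s=env.camera("side")[:,:,::-1];cv2.imwrite("pics/side10.png",cv2.resize(s[165:285,255:385],None,fx=5,fy=5,interpolation=cv2.INTER_CUBIC))
s=env.camera("scene")[:,:,::-1];cv2.imwrite("pics/scene10.png",cv2.resize(s[110:250,230:410],None,fx=4,fy=4,interpolation=cv2.INTER_CUBIC))
```

```text
[ 0.53890455 -0.03941167  0.24788197] [0.84987525 0.02585537 0.23082157]
```

View pics/side10.png

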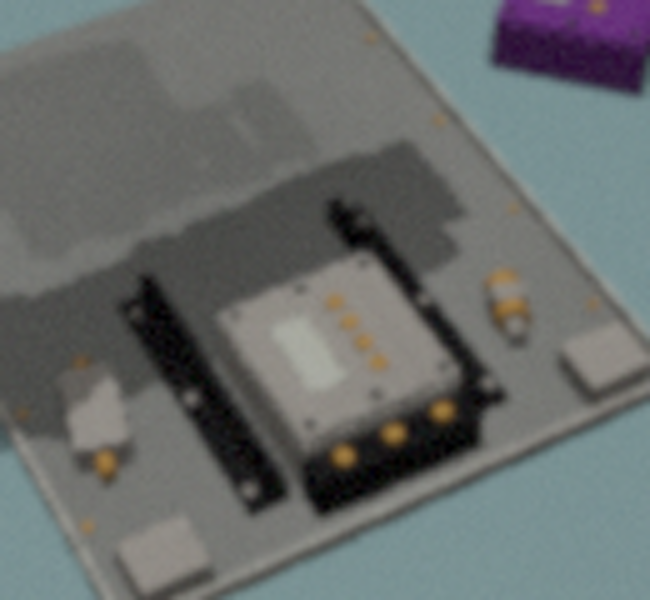

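View pics/scene10.png

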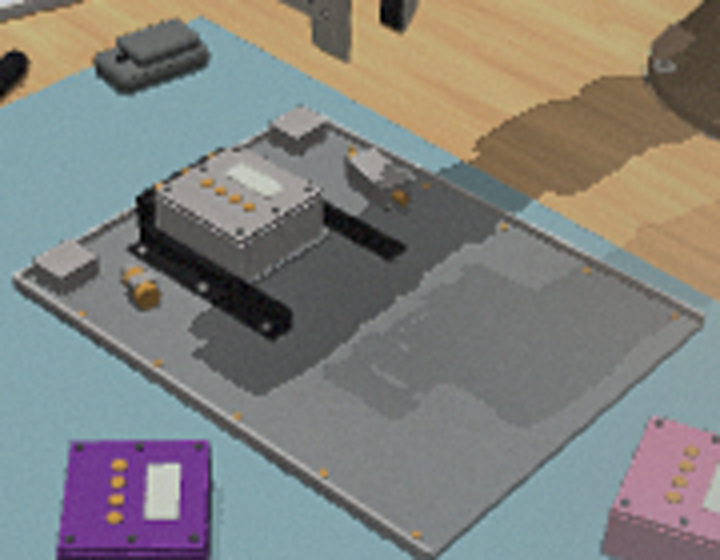

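Side shows the module against the stop with the top's rear corners at (217,318) and (378,252). I'll take one overhead view to verify the seat and the rail gaps.

Request:
servo_tool --targets '[[[0,25,-10,0,110],[0,55,-25,0,110],[0,85,-40,0,110],[0,110,-40,0,110],[0,110,-40,0,110],[0,110,-40,0,110]]]'

```text
time_s: 14.3
ee_pos: [0.5392, -0.1519, 0.2789]
orientation: [1.0, 0.02, -0.002, -0.0]
ft_force: [-0.1, 0.4, 0.0]
opening: 0.0524
```

Run:
```python
from bench import env
from h import *
s=env.state();print(s["ee_pos"],s["ft_force"])
W=env.camera_info("wrist");w=env.camera("wrist")[:,:,::-1]
json.dump({k:W[k].tolist() for k in("mtx","cam_to_world")},open("w11.json","w"))
cv2.imwrite("pics/w11.png",cv2.resize(w[80:260,200:420],None,fx=3.3,fy=3.3,interpolation=cv2.INTER_CUBIC))
```

```text
[ 0.53921091 -0.15190474  0.27885081] [-0.12669948  0.39015554  0.03626324]
```

View pics/w11.png

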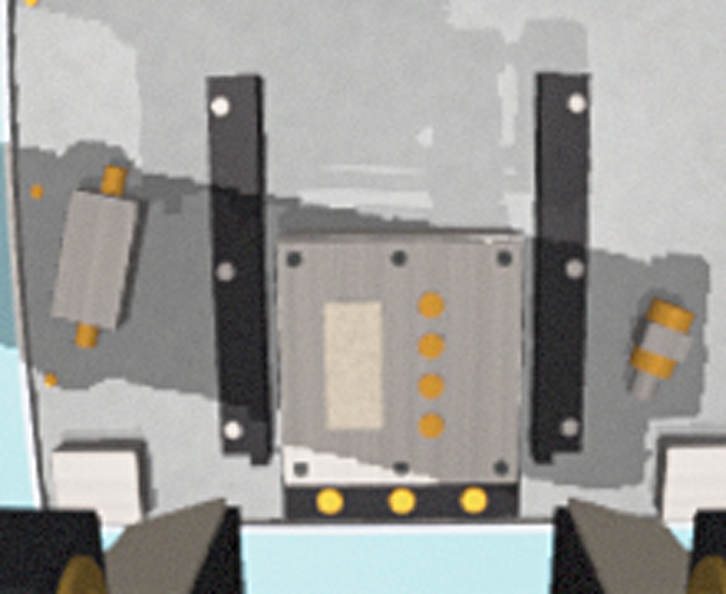

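Run:
```python
from h import *
from bench import env
np.set_printoptions(precision=4,suppress=True)
W=json.load(open("w11.json"));S=env.camera_info("side")
pc=lambda p:np.array(p)/3.3+[200,80]-.35
u=np.array([.0428,-1])/1.000916;n=np.array([1,.0428])/1.000916;o=np.array([.5375,-.0787])
def ch(p): return np.c_[(p[:,:2]-o)@u,(p[:,:2]-o)@n]*1000
print("top corners",ch(cast(W,1,pc([[280,240],[521,237],[519,482],[284,484]]),.051)))
print("side top corners",ch(cast(S,0,np.array([[217,318],[378,252],[462,370],[307,440]])/5+[255,165]-.4,.051)))
print("stop front top side(pins row ref), ",ch(cast(S,0,np.array([[305,462],[460,385]])/5+[255,165]-.4,.036)))
```

```text
top corners [[ 43.2352 -45.6525]
 [ 42.3628  46.0143]
 [140.7932  47.6697]
 [141.3799 -47.0785]]
side top corners [[ 49.0021 -48.2103]
 [ 49.3903  51.8993]
 [143.5917  49.2845]
 [144.6289 -44.6027]]
stop front top side(pins row ref),  [[146.59   -46.9771]
 [141.8079  49.8495]]
```

Run:
```python
from bench import env
print(env.job_done(), env.state()["time_s"])
```

```text
the job is handed in; nothing more can be done
the job is handed in; nothing more can be done
```

I pushed the aluminium filter module down the lane until it was home against the stop block, moved the arm clear, and handed the job in at about 14.4 s. I first nudged it about 15 mm sideways onto the centre line. Then I pushed it straight in with two part-open fingers.

**Seating:** At the end, the push force rose from 2 N to 14 N with no further travel. The last overhead and side views put the module's centre at about 92 and 97 mm along the chassis. Home is 95 mm and my measurements are good to about 3 mm, so the two views differ but bracket it. The contact face itself could not be seen directly.

**Rails and bystanders:** The module measured within about 2 mm of the centre line and straight. Gaps to both rails were visible in the overhead view and in the checks on the way in. I saw no sign of rail contact, and the other things looked unmoved in those views.

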